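# Pair the garage-door wall station with the opener

### The arm

A 6-joint arm with a two-finger parallel gripper is mounted at the origin on the work surface. World frame = base frame: x ahead of the robot, y to its left, z up, the work surface at z = 0. Lengths are in m, angles in degrees, forces in N, time in s.
With the tool pointing down it reaches from about 0.375 to 0.825 m from the base axis. Payload 5.5 kg.
Tool frame: the origin (TCP) lies at the very end of the fingers, on their centre line; the grasp point (between the pads) lies 19 mm behind it (ctrl.grip_point_offset is the distance from the TCP to the grasp point, in m); x points along the fingers, y is the direction in which the jaws open and shut, and the axes are right-handed (so a half turn about x gives the same grasp; the last joint's range is limited). The gripper opens to 85 mm and grips with 20 to 120 N. Pads are 22 mm wide; open, the fingers measure 114 mm over their backs; the gripper's body (76 mm by 85 mm) begins 54 mm behind the grasp point. The pads swing forward as they close: fully open they stand 13 mm farther back than shut.
Start: joints at [64.4, 17.962, -2.699, 69.339, 0, 90], TCP at [0.259, 0.541, 0.231] pointing down, gripper open.
Joint ranges: [-152.73, 152.73], [-39.44, 99.34], [-58.76, 71.6], [-118.89, 123.64], [-81.53, 83.1], [-180, 180]. Speed limits (degrees/s): [136.94, 136.94, 172.46, 180, 180, 180].

### API

Orientations are given as [roll, pitch, yaw] about the fixed x, y, z axes, in that order (R = Rz(yaw) Ry(pitch) Rx(roll)).
In Python, from cell import ctrl gives the robot as it stands.
- The arm moves only by the shell command python3 -m crank 'ROWS' [FORCE]. ROWS is JSON, a list of rows, each an object of numbers: "x", "y", "z": the shift along the tool's x, y, z in m; "wx", "wy", "wz": the turn, a rotation vector about the tool's x, y, z in rad; "jaw": the closure, from -1 (fully open) to 1 (shut). A call has 1 to 20 rows; each row shifts and turns the commanded pose from where the row before left it, along the tool's axes as they then stand; what a row does not reach is not made up. A row lasts 1/8 s, in which the tool goes at most 62.5 mm and 10.7 degrees, less where a joint would pass 70% of its speed; a pose out of reach is approached as far as the arm can. A call with a gripper value outside its range is refused whole. The fingers move at their own pace and stop on an object; FORCE is the grip in N (left out, the last holds). Time passes only in rows, so rows that do not move let the fingers close. It gives the time, the measured TCP pose, the force and the opening at its end, in the units of the state.
- ctrl.sense(): the state, without advancing time (a new reading comes with each control period).
- ctrl.grab_frame(name): name is "side" or "top"; returns (picture, depth): 384x512x3 uint8, blue, green, red; 384x512 float32, m along the optical axis (not along the pixel's ray), 0 where there is no reading.
- ctrl.camera_info(name): a dict with "fovy" (degrees; the focal length in pixels is half the picture's height over the tangent of half this angle, whatever the lens; pixels are square), "cx", "cy" (the principal point, pixels), "rvec" (rotation vector, rad) and "tvec" (3), from world to camera coordinates, as OpenCV has them. Camera axes: x right, y down, z forward; pixel columns grow to the right and rows downward; lengths in m; the calibration is good to about 2 mm. A picture is of the moment at which its call begins. camera_info takes no time and is no camera call.
- ctrl.hand_in(): hands the job in, once; it reports no verdict.
The state is a dict: "t": time; "q": joint angles; "joint_velocities": joint speeds; "joint_efforts": joint torques, N m; "position": TCP position; "tool_rot": TCP orientation; "wrist_force": force on the tool from outside, world axes, zero at the start; "wrist_torque": the same for the moment, N m; "grip_width": finger opening in m.
Only numpy, scipy, OpenCV 4.12 (cv2) and the standard library are available. Lean on these libraries where they do the work, as an engineer would, in place of code of your own. Each camera call takes 0.05 s, during which the arm holds its last target.

### The job

Pair the garage door's wall station with the opener: press the yellow button on the control box, then the green and then the red button on the wall station, one at a time, each all the way down for a moment and let up again before the next. Do not press the black button, leave the remote, tape measure and jar where they are, and finish clear of everything.

Things in the scene. Friction and masses are not known exactly. Their poses are not given: they have to be found in the camera images.
- learn_top (a point): Yellow round push button, 36 mm across, in a 52 mm collar. Point: centre of its top face, 94 mm above the bench when up, moving with it. Stands 12 mm proud of the collar; springs 8 mm straight down (1.5 N starts it, 5 N bottoms it; pressed = 5 mm or more), returns by itself. On the fixed control box (grey, white lid, 160 x 200 mm, 70 mm high), 84 mm from the black one.
- limit_top (a point): Black round push button, not to be pressed; 36 mm across, in a 52 mm collar. Point: centre of its top face, 94 mm above the bench when up, moving with it. Stands 12 mm proud of the collar; springs 8 mm straight down (1.5 N starts it, 5 N bottoms it; pressed = 5 mm or more), returns by itself. On the same control box as the yellow one.
- go_top (a point): Green round push button, 36 mm across, in a 52 mm collar. Point: centre of its top face, 74 mm above the bench when up, moving with it. Stands 12 mm proud of the collar; springs 8 mm straight down (1.5 N starts it, 5 N bottoms it; pressed = 5 mm or more), returns by itself. On the fixed wall station (slim black box, metal face, 190 x 90 mm, 50 mm high), 84 mm from the red one.
- stop_top (a point): Red round push button, 36 mm across, in a 52 mm collar. Point: centre of its top face, 74 mm above the bench when up, moving with it. Stands 12 mm proud of the collar; springs 8 mm straight down (1.5 N starts it, 5 N bottoms it; pressed = 5 mm or more), returns by itself. On the same wall station as the green one.
- remote: A loose black hand remote with two small grey keys, 70 x 40 x 16 mm, lying on the bench; bystander. Origin at the centre of its underside.
- tape: A loose blue tape measure, 75 x 40 mm and 68 mm high, standing on the bench; bystander. Origin at the centre of its underside.
- jar: A loose closed screw jar with a grey cap, 68 mm across and 85 mm high, standing on the bench; bystander. Origin at the centre of its underside.
There are look-alikes about, which are no part of the job. Of the things like the part that bears go_top, leave any that is turquoise; of the rest the smaller one is meant.

How it is judged (in metres and radians):
On the way, in this order (a step that is already met when the one before it is completed fails the run):
1. the yellow button is pressed at least 5 mm down, the others up (distance of learn_top from where it was at the start of the episode above 0.005 m and distance of each of go_top, stop_top, limit_top from where it was at the start of the episode below 0.002 m), for 0.1 s.
2. with yellow up again, the green button is pressed at least 5 mm down (distance of go_top from where it was at the start of the episode above 0.005 m and distance of each of learn_top, stop_top, limit_top from where it was at the start of the episode below 0.002 m), for 0.1 s.
3. with green up again, the red button is pressed at least 5 mm down (distance of stop_top from where it was at the start of the episode above 0.005 m and distance of each of learn_top, go_top, limit_top from where it was at the start of the episode below 0.002 m), for 0.1 s.
At the end, for the whole second after the job is handed in: All four buttons are up again (within 1.5 mm) and the remote, tape measure and jar rest within 30 mm of where they started (distance of each of learn_top, go_top, stop_top, limit_top from where it was at the start of the episode below 0.0015 m and distance of each of remote, tape, jar from where it was at the start of the episode below 0.03 m and linear speed of each of remote, tape, jar below 0.02 m/s); the robot touches nothing.
It fails at once if the black button is pressed (more than 3 mm) (distance of limit_top from where it was at the start of the episode above 0.003 m).
It fails at once if two buttons are down (more than 3 mm) at once (distance of each of learn_top, go_top from where it was at the start of the episode above 0.003 m or distance of each of learn_top, stop_top from where it was at the start of the episode above 0.003 m or distance of each of go_top, stop_top from where it was at the start of the episode above 0.003 m).
It fails at once if the remote, tape measure or jar is moved more than 30 mm (distance of any of remote, tape, jar from where it was at the start of the episode above 0.03 m).
It also fails if it takes over 38 s, if anything falls off the work surface, if the arm or the gripper's body presses on something with over 40 N, if the wrist force passes 120 N, or if a joint passes its speed limit or range.

## Working session

There is one attempt and no reset: what is moved stays moved. The work goes in short steps, Python scripts to look and compute and a shell command to move; the robot and the scene stay as the last step left them, time stands still between calls to the robot, and variables do not carry over. Pictures are saved under pics/ and viewed, and the job is handed in when it is done.

```bash
mkdir -p pics; ls; cat > h.py <<'E'
import numpy as np, cv2
from cell import ctrl
def cam(n):
    i=ctrl.camera_info(n); f=192/np.tan(np.radians(i['fovy'])/2)
    R=cv2.Rodrigues(np.array(i['rvec'],float))[0]; t=np.array(i['tvec'],float).ravel()
    return f,i['cx'],i['cy'],R,t,i
def at_z(n,u,v,z):
    f,cx,cy,R,t,_=cam(n); d=R.T@np.array([(u-cx)/f,(v-cy)/f,1]); c=-R.T@t
    return c+d*(z-c[2])/d[2]
def by_depth(n,u,v,D):
    f,cx,cy,R,t,_=cam(n); z=np.median(D[v-1:v+2,u-1:u+2]); return R.T@(z*np.array([(u-cx)/f,(v-cy)/f,1])-t)
E
python3 - <<'E'
from h import *
for n in('top','side'):
    p,d=ctrl.grab_frame(n); cv2.imwrite(f'pics/{n}0.png',p); np.save(f'{n}0.npy',d); print(cam(n)[5])
    cv2.imwrite(f'pics/{n}0b.png',cv2.resize(p,(800,600),interpolation=cv2.INTER_CUBIC))
print(ctrl.sense())
E
```

```text
pics
{'fovy': 52.034603254079926, 'cx': 253.52194293013073, 'cy': 195.7184282556079, 'rvec': array([ 2.14908366, -2.0590539 ,  0.2355827 ]), 'tvec': array([-0.02083867,  0.55895387,  1.28088334])}
{'fovy': 47.46838459105817, 'cx': 260.77167709526015, 'cy': 191.3828088877458, 'rvec': array([ 2.19848933, -0.10363104,  0.05909763]), 'tvec': array([-0.55561762,  0.11365469,  1.35776027])}
{'t': 0.1, 'q': array([ 6.44000340e+01,  1.79982959e+01, -2.74773203e+00,  6.93390963e+01,
       -1.66518319e-03,  9.00003386e+01]), 'joint_velocities': array([ 0.09854019, -0.16983902,  0.06590019, -0.08063791,  0.00768391,
       -0.03033506]), 'joint_efforts': array([ 1.65281308e-04, -5.40765417e+01,  3.40542805e+01,  1.12030929e-02,
       -3.69590020e-05, -8.03707394e-07]), 'position': array([0.25904144, 0.54063977, 0.23054593]), 'tool_rot': array([ -88.87899633,   89.9148595 , -114.47929968]), 'wrist_force': array([-0.04336285,  0.16591234, -0.47742718]), 'wrist_torque': array([-0.03644161,  0.02816599, -0.00222944]), 'grip_width': 0.08531503113022995}
```

View pics/top0b.png

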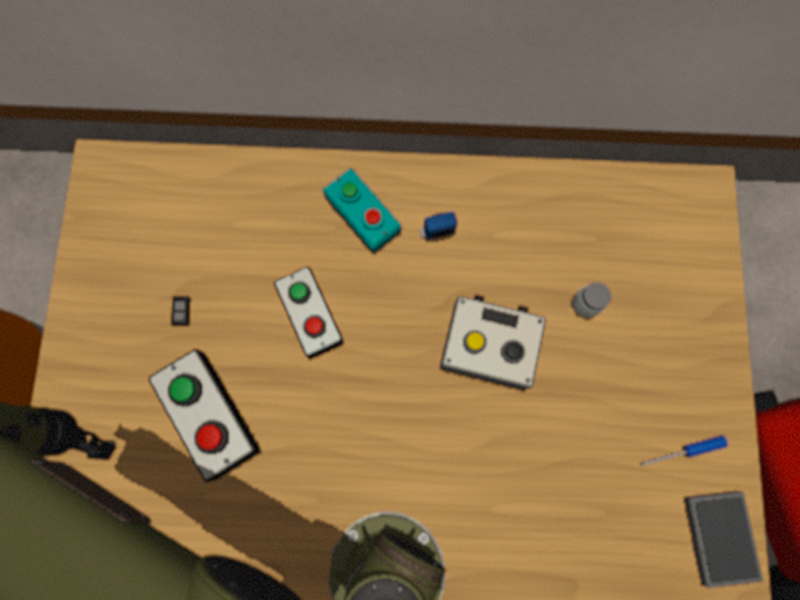

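View pics/side0b.png

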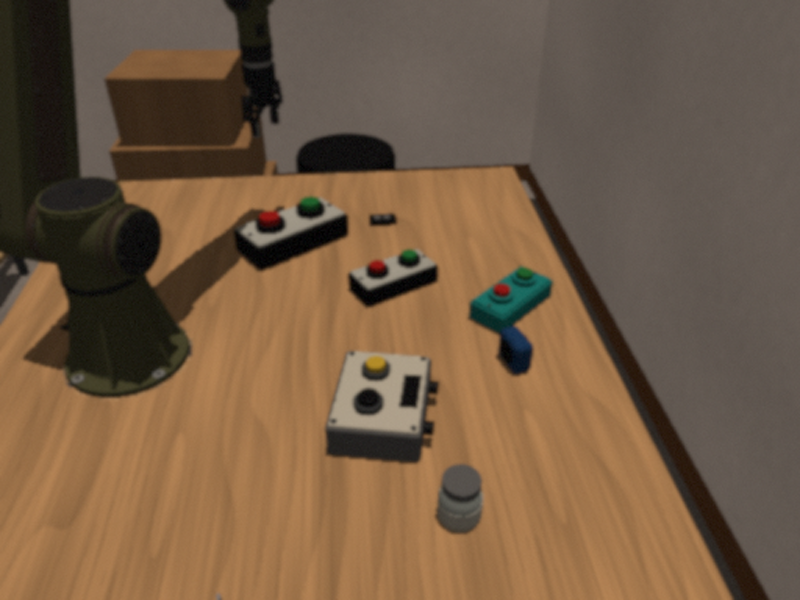

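Candidates in the top view (800x600 px): a turquoise station at (362,210), a small metal-faced station at (308,312) and a large metal-faced one at (205,415). Leaving out the turquoise one and taking the smaller of the other two gives (308,312). Its green button is at (299,292) and its red at (314,326). The control box has yellow at (475,342) and black at (512,351). I'll check these in close crops and measure them.

```bash
python3 - <<'E'
from h import *
p=cv2.imread('pics/top0.png'); s=cv2.imread('pics/side0.png')
a=cv2.resize(p[160:260,165:365],(800,400),interpolation=cv2.INTER_CUBIC); cv2.imwrite('pics/crop_top.png',a)
b=cv2.resize(s[150:300,200:300],(400,600),interpolation=cv2.INTER_CUBIC); cv2.imwrite('pics/crop_side.png',b)
def blob(img,box,m):
    x0,y0,x1,y1=box; h=cv2.cvtColor(img[y0:y1,x0:x1],cv2.COLOR_BGR2HSV); mk=m(h.astype(int)); 
    n,l,st,c=cv2.connectedComponentsWithStats(mk.astype(np.uint8)); i=1+np.argmax(st[1:,4]); return c[i]+[x0,y0],st[i]
G=lambda h:(h[...,0]>45)&(h[...,0]<80)&(h[...,1]>100)
Rd=lambda h:((h[...,0]<8)|(h[...,0]>172))&(h[...,1]>130)
Y=lambda h:(h[...,0]>20)&(h[...,0]<35)&(h[...,1]>150)
d=np.load('top0.npy')
for nm,box,m,z in(('green',(178,175,208,200),G,.074),('red',(190,198,215,220),Rd,.074),('yellow',(292,207,318,232),Y,.094)):
    c,st=blob(p,box,m); print(nm,c,st,at_z('top',*c,z),by_depth('top',*np.round(c).astype(int),d))
c=(512/1.5625,350/1.5625);print('black',at_z('top',*c,.094),by_depth('top',328,224,d))
ds=np.load('side0.npy')
for nm,box,m,z in(('green',(250,155,275,172),G,.074),('red',(230,162,252,180),Rd,.074),('yellow',(228,225,255,245),Y,.094)):
    c,st=blob(s,box,m); print(nm,c,st,at_z('side',*c,z),by_depth('side',*np.round(c).astype(int),ds))
# big station
for u,v in((117,249),(134,280)): print('big',by_depth('top',u,v,d))
for u,v in ((112,198),(281,144),(378,192)): print('bystanders',by_depth('top',u,v,d))
E
```

```text
green [190.77659574 186.12765957] [ 8  6 11 11 94] [0.58082907 0.21757081 0.074     ] [0.58143965 0.21693752 0.07346351]
red [200.52427184 208.04854369] [  5   5  12  11 103] [0.50656433 0.17904694 0.074     ] [0.50709792 0.17768467 0.07240241]
yellow [303.86734694 217.97959184] [ 7  6 11 11 98] [ 0.48431277 -0.16581088  0.094     ] [ 0.4842216  -0.16621723  0.09424336]
black [ 0.46767347 -0.24424341  0.094     ] [ 0.46767465 -0.24524146  0.09427605]
green [261.4516129  163.98387097] [ 7  5 10  9 62] [0.5798671  0.20240279 0.074     ] [0.57837071 0.20326921 0.073469  ]
red [240.95 170.75] [ 6  5 11  9 80] [0.50607368 0.16597514 0.074     ] [0.50617835 0.16502468 0.07359837]
yellow [240.15789474 233.03157895] [ 6  3 13 10 95] [ 0.48390395 -0.17484554  0.094     ] [ 0.48342876 -0.17602401  0.09519258]
big [0.35642211 0.43317494 0.1013222 ]
big [0.2618171  0.36864664 0.09975093]
bystanders [0.53990657 0.50109837 0.01594178]
bystanders [ 0.7483573  -0.08541205  0.06679308]
bystanders [ 0.5854446  -0.41568202  0.08425347]
```

View pics/crop_top.png

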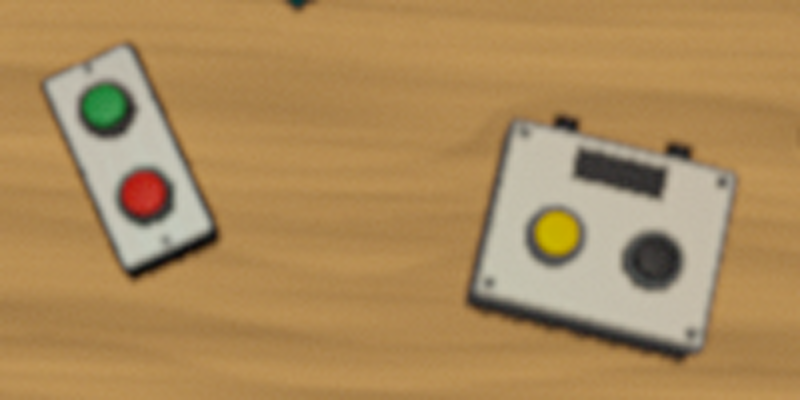

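View pics/crop_side.png

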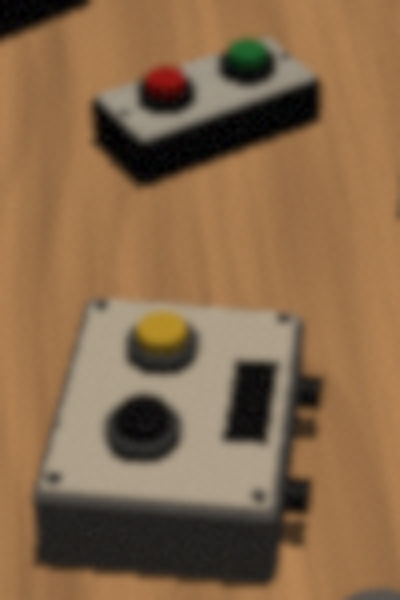

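```bash
cat >> h.py <<'E'
from scipy.spatial.transform import Rotation as Ro
def Rt(): return Ro.from_euler('xyz',ctrl.sense()['tool_rot'],degrees=True).as_matrix()
def to(x,y,z):
    s=ctrl.sense(); return Rt().T@(np.array([x,y,z])-s['position'])
def px(n,P):
    f,cx,cy,R,t,_=cam(n); c=R@np.array(P)+t; return c[:2]/c[2]*f+[cx,cy],c[2]
E
python3 - <<'E'
from h import *
print(Rt().round(3)); print(to(.484,-.168,.16))
for n in('top','side'):
    print(n,px(n,[0,0,0]),px(n,[.259,.541,.231]))
E
```

```text
[[-0.001  0.432  0.902]
 [-0.001  0.902 -0.432]
 [-1.    -0.001  0.   ]]
[ 0.07136571 -0.54176489  0.50906889]
top (array([247.12242868, 367.37208902]), np.float64(1.280883343848662)) (array([ 59.72083927, 277.88153643]), np.float64(1.1145226595675068))
side (array([ 82.07511842, 227.93618919]), np.float64(1.35776027236251)) (array([169.95789502,  86.22351881]), np.float64(1.677758446591823))
```

```bash
python3 -m crank '[{"y":-0.038,"z":0.036,"jaw":1},{"y":-0.038,"z":0.036,"jaw":1},{"y":-0.038,"z":0.036,"jaw":1},{"y":-0.038,"z":0.036,"jaw":1},{"y":-0.038,"z":0.036,"jaw":1},{"y":-0.038,"z":0.036,"jaw":1},{"y":-0.038,"z":0.036,"jaw":1},{"y":-0.038,"z":0.036,"jaw":1},{"y":-0.038,"z":0.036,"jaw":1},{"y":-0.038,"z":0.036,"jaw":1},{"y":-0.038,"z":0.036,"jaw":1},{"y":-0.038,"z":0.036,"jaw":1},{"y":-0.038,"z":0.036,"jaw":1},{"y":-0.038,"z":0.036,"jaw":1},{"x":0.03,"jaw":1},{"jaw":1},{"jaw":1}]'
python3 - <<'E'
from h import *
for n in('top','side'):
    p,d=ctrl.grab_frame(n); cv2.imwrite(f'pics/{n}1.png',p); np.save(f'{n}1.npy',d)
    u,z=px(n,ctrl.sense()['position']); print(n,u,z)
    x,y=np.round(u).astype(int); x0,y0=x-50,y-50
    cv2.imwrite(f'pics/{n}1c.png',cv2.resize(p[max(y0,0):y0+100,x0:x0+100],(600,600),interpolation=cv2.INTER_CUBIC))
s=ctrl.sense(); print(s['t'],s['q'],s['position'],s['grip_width'],to(.484,-.168,.110))
E
```

```text
top [ 59.89418656 277.87148863] 1.114886284935763
side [169.99114178  86.30138585] 1.6777283784733346
0.2 [ 6.43988392e+01  1.79890971e+01 -2.73094775e+00  6.93401081e+01
 -2.03053788e-04  8.99991406e+01] [0.25911468 0.54078323 0.23077065] 0.08528699891749195 [ 0.12134144 -0.54190426  0.50906645]validation failed for argument at $[0]...
```

View pics/top1c.png

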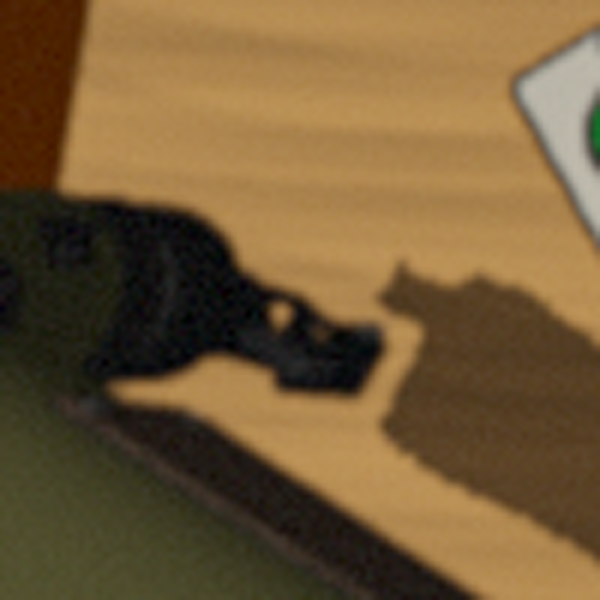

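View pics/side1c.png

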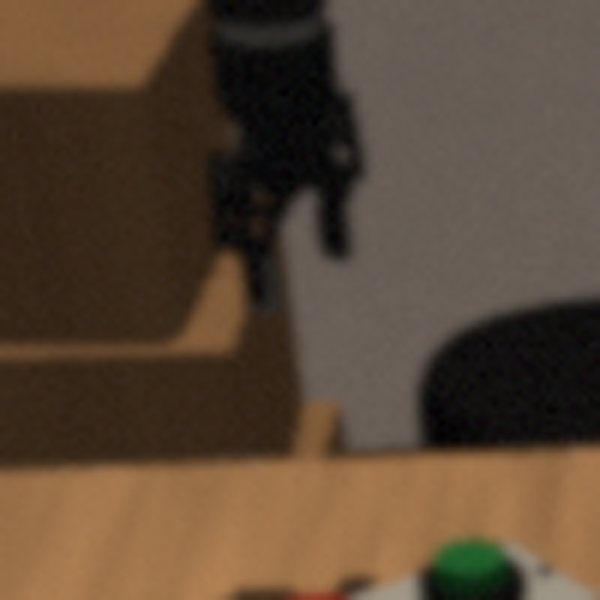

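```bash
python3 -m crank '[{"x":0,"y":-0.038,"z":0.036,"wx":0,"wy":0,"wz":0,"jaw":1}]'; python3 -m crank --help | head -30
```

```text
t: 0.32
position: [0.2749, 0.4928, 0.2305]
tool_rot: [132.5, 90.0, 107.1]
wrist_force: [0.5, -0.7, 0.2]
grip_width: 0.0702invalid input: not JSON, or not a number
```

All seven keys are needed in every row. I'll carry on to above yellow.

```bash
python3 -m crank '[{"x":0,"y":-0.038,"z":0.036,"wx":0,"wy":0,"wz":0,"jaw":1},{"x":0,"y":-0.038,"z":0.036,"wx":0,"wy":0,"wz":0,"jaw":1},{"x":0,"y":-0.038,"z":0.036,"wx":0,"wy":0,"wz":0,"jaw":1},{"x":0,"y":-0.038,"z":0.036,"wx":0,"wy":0,"wz":0,"jaw":1},{"x":0,"y":-0.038,"z":0.036,"wx":0,"wy":0,"wz":0,"jaw":1},{"x":0,"y":-0.038,"z":0.036,"wx":0,"wy":0,"wz":0,"jaw":1},{"x":0,"y":-0.038,"z":0.036,"wx":0,"wy":0,"wz":0,"jaw":1},{"x":0,"y":-0.038,"z":0.036,"wx":0,"wy":0,"wz":0,"jaw":1},{"x":0,"y":-0.038,"z":0.036,"wx":0,"wy":0,"wz":0,"jaw":1},{"x":0,"y":-0.038,"z":0.036,"wx":0,"wy":0,"wz":0,"jaw":1},{"x":0,"y":-0.038,"z":0.036,"wx":0,"wy":0,"wz":0,"jaw":1},{"x":0,"y":-0.038,"z":0.036,"wx":0,"wy":0,"wz":0,"jaw":1},{"x":0,"y":-0.038,"z":0.036,"wx":0,"wy":0,"wz":0,"jaw":1},{"x":0.03,"y":0,"z":0,"wx":0,"wy":0,"wz":0,"jaw":1},{"x":0,"y":0,"z":0,"wx":0,"wy":0,"wz":0,"jaw":1}]'
python3 - <<'E'
from h import *
s=ctrl.sense(); print(s['t'],s['q'],s['position'],s['grip_width'],to(.484,-.167,.110));print(Rt().round(3))
E
```

```text
t: 2.2
position: [0.482, -0.1564, 0.1992]
tool_rot: [-173.8, 89.7, 160.5]
wrist_force: [-1.0, 0.7, -0.6]
grip_width: 0.0001
2.2 [-1.79842389e+01  9.12705390e+00 -1.82642103e+01  6.28841860e+01
  7.10815429e-03  7.68547952e+00] [ 0.48200258 -0.1564224   0.19923157] 0.00014064701527915694 [ 0.08920454 -0.00862202  0.00680887]
[[-0.005  0.433  0.901]
 [ 0.002  0.901 -0.433]
 [-1.    -0.001 -0.005]]
```

```bash
python3 -m crank '[{"x":0.03,"y":-0.009,"z":0.006,"wx":0,"wy":0,"wz":0,"jaw":1},{"x":0.03,"y":0,"z":0,"wx":0,"wy":0,"wz":0,"jaw":1},{"x":0.021,"y":0,"z":0,"wx":0,"wy":0,"wz":0,"jaw":1},{"x":0,"y":0,"z":0,"wx":0,"wy":0,"wz":0,"jaw":1}]'
python3 - <<'E'
from h import *
for n in('top','side'):
    p,d=ctrl.grab_frame(n); cv2.imwrite(f'pics/{n}2.png',p)
    u,z=px(n,ctrl.sense()['position']); print(n,u,z)
    x,y=np.round(u).astype(int); x0,y0=x-50,y-50
    cv2.imwrite(f'pics/{n}2c.png',cv2.resize(p[max(y0,0):y0+100,x0:x0+100],(600,600),interpolation=cv2.INTER_CUBIC))
s=ctrl.sense(); print(s['t'],s['position'],s['wrist_force'],to(.484,-.167,.094))
E
```

```text
t: 2.7
position: [0.4844, -0.1661, 0.1199]
tool_rot: [-174.9, 89.9, 159.6]
wrist_force: [0.4, 0.0, -0.8]
grip_width: 0.0
top [305.18713726 216.30655508] 1.2691004786105762
side [240.51768974 223.44414172] 1.191190576216165
2.8 [ 0.48599354 -0.16684287  0.12154714] [0.82537646 0.43468119 0.92043737] [ 0.02754532 -0.00100446 -0.00175796]
```

View pics/top2c.png

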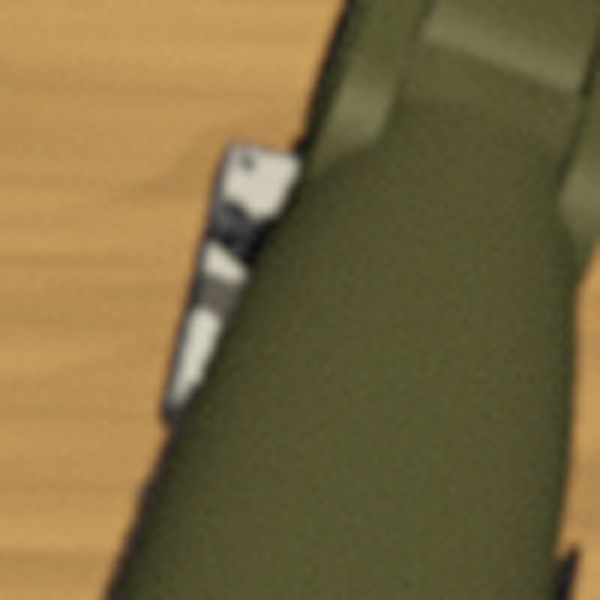

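View pics/side2c.png

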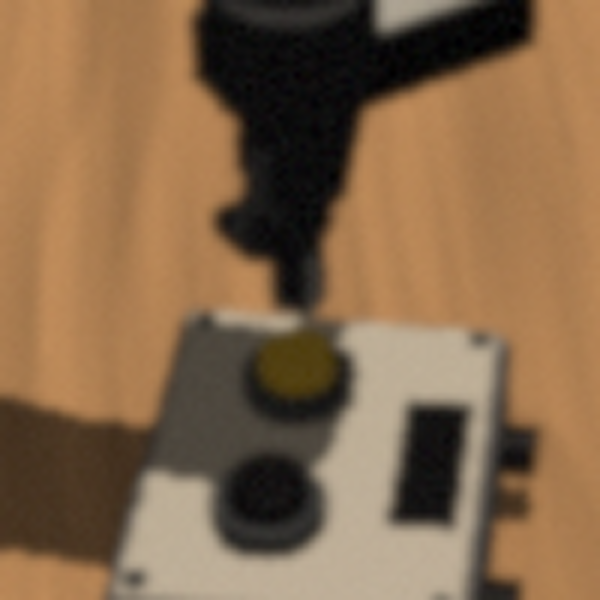

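```bash
python3 - <<'E'
from h import *
for P in([.484,-.167,.094],[.581,.2175,.074],[.507,.179,.074]): print(px('side',P))
x0,y0=241-50,223-50
for c in((297,360),(297,366)):print(c,at_z('side',x0+c[0]/6-.5,y0+c[1]/6-.5,.094))
E
```

```text
(array([240.02677531, 231.14754615]), np.float64(1.2071218175043026))
(array([261.35302575, 161.66819716]), np.float64(1.5359647887351822))
(array([240.99233778, 168.65606684]), np.float64(1.499033965480225))
(297, 360) [ 0.48359949 -0.1726099   0.094     ]
(297, 366) [ 0.48335942 -0.17673571  0.094     ]
```

```bash
python3 -m crank '[{"x":0.02,"y":-0.001,"z":-0.001,"wx":0,"wy":0,"wz":0,"jaw":1},{"x":0.008,"y":0,"z":0,"wx":0,"wy":0,"wz":0,"jaw":1},{"x":0.004,"y":0,"z":0,"wx":0,"wy":0,"wz":0,"jaw":1},{"x":0,"y":0,"z":0,"wx":0,"wy":0,"wz":0,"jaw":1}]'
```

```text
t: 3.3
position: [0.4845, -0.1676, 0.089]
tool_rot: [29.8, 90.0, 4.3]
wrist_force: [-0.3, 1.4, 3.1]
grip_width: 0.0
```

```bash
python3 -m crank '[{"x":0.003,"y":0,"z":0,"wx":0,"wy":0,"wz":0,"jaw":1},{"x":0,"y":0,"z":0,"wx":0,"wy":0,"wz":0,"jaw":1},{"x":0,"y":0,"z":0,"wx":0,"wy":0,"wz":0,"jaw":1}]'
python3 - <<'E'
from h import *
p,d=ctrl.grab_frame('side'); cv2.imwrite('pics/side3c.png',cv2.resize(p[173:273,191:291],(600,600),interpolation=cv2.INTER_CUBIC))
s=ctrl.sense(); print(s['t'],s['position'],s['wrist_force'])
E
```

```text
t: 3.68
position: [0.4846, -0.1676, 0.086]
tool_rot: [25.6, 89.9, -0.0]
wrist_force: [-2.9, 2.3, 7.0]
grip_width: -0.0002
3.725 [ 0.4845498  -0.16762642  0.08602751] [-1.52241549  1.86613337  7.63264502]
```

View pics/side3c.png

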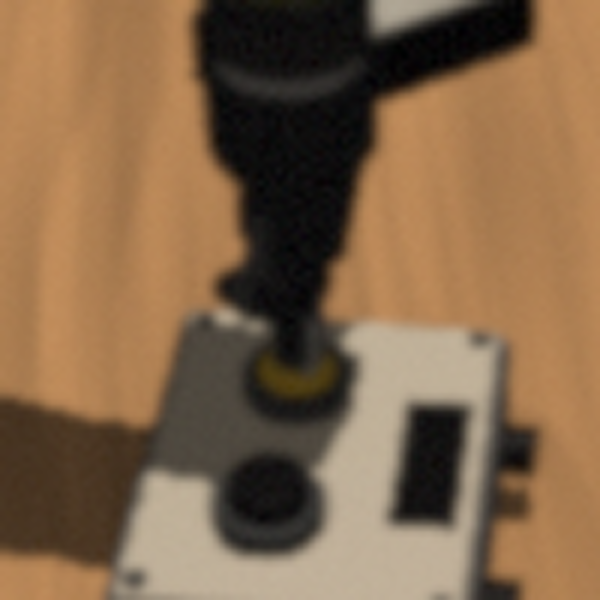

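The side view shows the fingertip on yellow, which is sunk into its collar at (297,375). Force is 7 N and the tip is at z = 86 mm, so it's bottomed. Next I'll lift and move over green.

```bash
python3 -m crank '[{"x":-0.04,"y":0,"z":0,"wx":0,"wy":0,"wz":0,"jaw":1},{"x":-0.05,"y":0,"z":0,"wx":0,"wy":0,"wz":0,"jaw":1},{"x":0,"y":0.043,"z":-0.009,"wx":0,"wy":0,"wz":0,"jaw":1},{"x":0,"y":0.043,"z":-0.009,"wx":0,"wy":0,"wz":0,"jaw":1},{"x":0,"y":0.043,"z":-0.009,"wx":0,"wy":0,"wz":0,"jaw":1},{"x":0,"y":0.043,"z":-0.009,"wx":0,"wy":0,"wz":0,"jaw":1},{"x":0,"y":0.043,"z":-0.009,"wx":0,"wy":0,"wz":0,"jaw":1},{"x":0,"y":0.043,"z":-0.009,"wx":0,"wy":0,"wz":0,"jaw":1},{"x":0,"y":0.043,"z":-0.009,"wx":0,"wy":0,"wz":0,"jaw":1},{"x":0,"y":0.043,"z":-0.009,"wx":0,"wy":0,"wz":0,"jaw":1},{"x":0,"y":0.043,"z":-0.009,"wx":0,"wy":0,"wz":0,"jaw":1},{"x":0.045,"y":0,"z":0,"wx":0,"wy":0,"wz":0,"jaw":1},{"x":0.03,"y":0,"z":0,"wx":0,"wy":0,"wz":0,"jaw":1},{"x":0,"y":0,"z":0,"wx":0,"wy":0,"wz":0,"jaw":1}]'
python3 - <<'E'
from h import *
p,d=ctrl.grab_frame('side'); x0,y0=200,120;cv2.imwrite('pics/side4c.png',cv2.resize(p[y0:y0+100,x0:x0+100],(600,600),interpolation=cv2.INTER_CUBIC))
cv2.imwrite('pics/side4d.png',cv2.resize(p[173:273,191:291],(300,300),interpolation=cv2.INTER_CUBIC))
s=ctrl.sense(); print(s['t'],s['position'],s['wrist_force'],to(.5805,.2165,.074));print(Rt().round(3)); print(px('side',s['position']))
E
```

```text
t: 5.48
position: [0.5761, 0.2156, 0.0975]
tool_rot: [-131.4, 89.7, -157.0]
wrist_force: [-0.7, -0.1, 0.3]
grip_width: 0.0
5.525 [0.57754217 0.21604398 0.09956751] [-0.70681273 -0.32878951  1.31180234] [0.02556108 0.00173367 0.0025059 ]
[[-0.002  0.432  0.902]
 [-0.001  0.902 -0.432]
 [-1.    -0.002 -0.001]]
(array([260.44440934, 155.70424265]), np.float64(1.5194621385961489))
```

View pics/side4c.png

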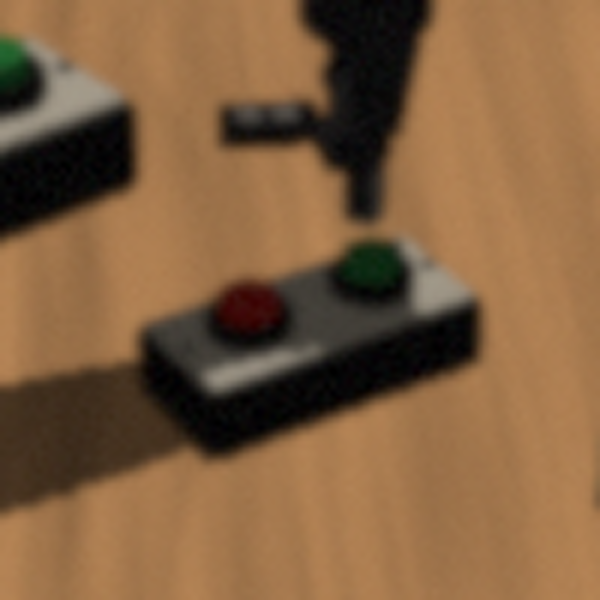

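View pics/side4d.png

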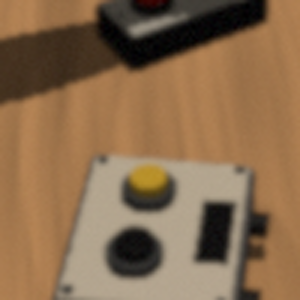

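Yellow is up again, and the tip is just above the green button (tip at crop pixel (364,218), green at (372,265)). I'll correct by 3 mm and press.

```bash
python3 -m crank '[{"x":0.015,"y":0.0015,"z":0.0025,"wx":0,"wy":0,"wz":0,"jaw":1},{"x":0.01,"y":0,"z":0,"wx":0,"wy":0,"wz":0,"jaw":1},{"x":0.006,"y":0,"z":0,"wx":0,"wy":0,"wz":0,"jaw":1},{"x":0.0035,"y":0,"z":0,"wx":0,"wy":0,"wz":0,"jaw":1},{"x":0,"y":0,"z":0,"wx":0,"wy":0,"wz":0,"jaw":1},{"x":0,"y":0,"z":0,"wx":0,"wy":0,"wz":0,"jaw":1},{"x":0,"y":0,"z":0,"wx":0,"wy":0,"wz":0,"jaw":1}]'
python3 - <<'E'
from h import *
p,d=ctrl.grab_frame('side'); x0,y0=200,120;cv2.imwrite('pics/side5c.png',cv2.resize(p[y0:y0+100,x0:x0+100],(600,600),interpolation=cv2.INTER_CUBIC))
s=ctrl.sense(); print(s['t'],s['position'],s['wrist_force'],to(.5065,.1785,.074))
E
```

```text
t: 6.4
position: [0.5816, 0.2166, 0.0663]
tool_rot: [25.1, 89.9, -0.5]
wrist_force: [1.4, -2.1, 4.3]
grip_width: 0.0003
6.45 [0.58159601 0.21660103 0.06622703] [ 0.0986136  -1.62524267  4.72627232] [-0.00784335 -0.06681062 -0.05124783]
```

View pics/side5c.png

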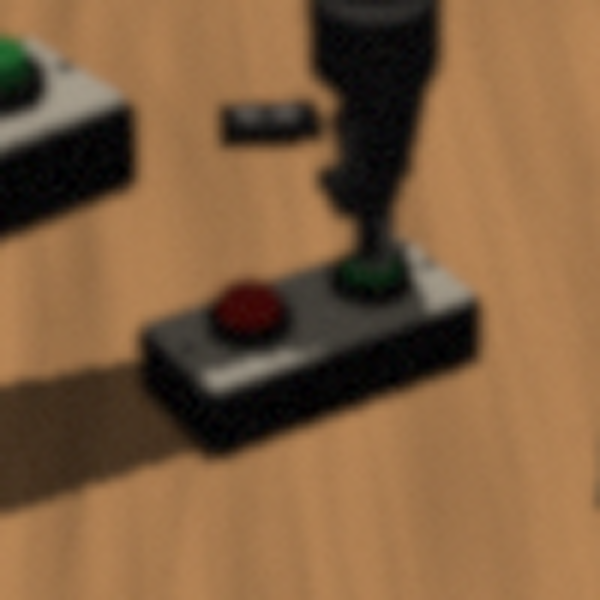

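Green is down: z = 66.2 mm (7.8 mm of travel), about 4.7 N, and red is still up. Next I'll lift and move over red.

```bash
python3 -m crank '[{"x":-0.045,"y":0,"z":0,"wx":0,"wy":0,"wz":0,"jaw":1},{"x":0,"y":0,"z":0,"wx":0,"wy":0,"wz":0,"jaw":1},{"x":0,"y":-0.023,"z":-0.017,"wx":0,"wy":0,"wz":0,"jaw":1},{"x":0,"y":-0.022,"z":-0.017,"wx":0,"wy":0,"wz":0,"jaw":1},{"x":0,"y":-0.022,"z":-0.017,"wx":0,"wy":0,"wz":0,"jaw":1},{"x":0.01,"y":0,"z":0,"wx":0,"wy":0,"wz":0,"jaw":1},{"x":0,"y":0,"z":0,"wx":0,"wy":0,"wz":0,"jaw":1}]'
python3 - <<'E'
from h import *
p,d=ctrl.grab_frame('side'); x0,y0=200,120;cv2.imwrite('pics/side6c.png',cv2.resize(p[y0:y0+100,x0:x0+100],(600,600),interpolation=cv2.INTER_CUBIC))
s=ctrl.sense(); print(s['t'],s['position'],s['wrist_force'],to(.5065,.1785,.074))
E
```

```text
t: 7.32
position: [0.5058, 0.1783, 0.0996]
tool_rot: [-145.7, 89.9, -171.3]
wrist_force: [0.0, 0.1, -0.1]
grip_width: -0.0
7.375 [0.50636061 0.17848808 0.10001159] [0.56572307 0.38369306 0.43685977] [2.60114708e-02 8.11421621e-05 1.38356945e-04]
```

View pics/side6c.png

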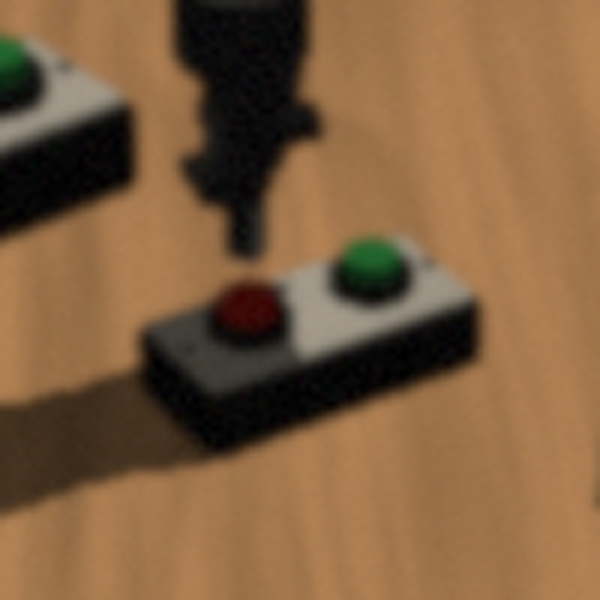

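Green is up again and the tip is centred above red (tip (247,255), red (249,306)), so I'll press red.

```bash
python3 -m crank '[{"x":0.015,"y":0,"z":0,"wx":0,"wy":0,"wz":0,"jaw":1},{"x":0.01,"y":0,"z":0,"wx":0,"wy":0,"wz":0,"jaw":1},{"x":0.006,"y":0,"z":0,"wx":0,"wy":0,"wz":0,"jaw":1},{"x":0.0035,"y":0,"z":0,"wx":0,"wy":0,"wz":0,"jaw":1},{"x":0,"y":0,"z":0,"wx":0,"wy":0,"wz":0,"jaw":1},{"x":0,"y":0,"z":0,"wx":0,"wy":0,"wz":0,"jaw":1},{"x":0,"y":0,"z":0,"wx":0,"wy":0,"wz":0,"jaw":1}]'
python3 - <<'E'
from h import *
p,d=ctrl.grab_frame('side'); x0,y0=200,120;cv2.imwrite('pics/side7c.png',cv2.resize(p[y0:y0+100,x0:x0+100],(600,600),interpolation=cv2.INTER_CUBIC))
s=ctrl.sense(); print(s['t'],s['position'],s['wrist_force'])
E
```

```text
t: 8.25
position: [0.506, 0.1783, 0.0665]
tool_rot: [177.9, 90.0, 152.3]
wrist_force: [-2.6, -0.7, 4.5]
grip_width: -0.0
8.3 [0.50600763 0.17826613 0.06641866] [-2.04447443 -0.07737455  5.87380706]
```

View pics/side7c.png

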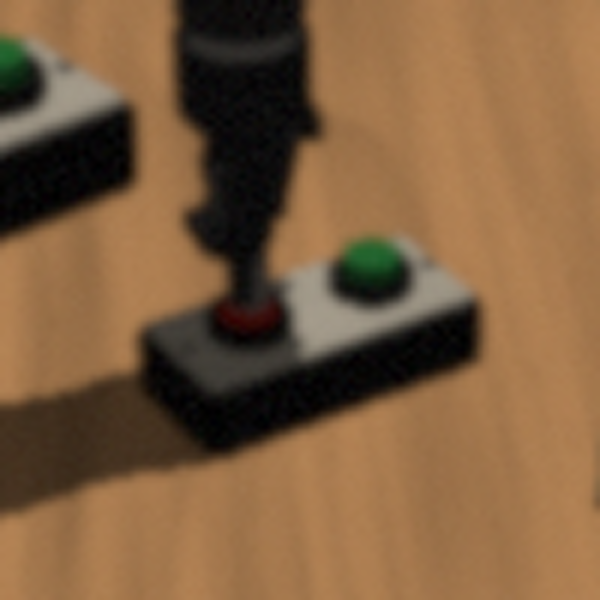

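Red is down: 7.6 mm of travel, about 5 N, and green is up. I'll lift clear and do a last check.

```bash
python3 -m crank '[{"x":-0.04,"y":0,"z":0,"wx":0,"wy":0,"wz":0,"jaw":1},{"x":-0.05,"y":0,"z":0,"wx":0,"wy":0,"wz":0,"jaw":1},{"x":-0.05,"y":0,"z":0,"wx":0,"wy":0,"wz":0,"jaw":1},{"x":0,"y":0,"z":0,"wx":0,"wy":0,"wz":0,"jaw":1},{"x":0,"y":0,"z":0,"wx":0,"wy":0,"wz":0,"jaw":1},{"x":0,"y":0,"z":0,"wx":0,"wy":0,"wz":0,"jaw":1},{"x":0,"y":0,"z":0,"wx":0,"wy":0,"wz":0,"jaw":1}]'
python3 - <<'E'
from h import *
p,d=ctrl.grab_frame('side'); cv2.imwrite('pics/side8.png',cv2.resize(p,(800,600),interpolation=cv2.INTER_CUBIC))
s=ctrl.sense(); print(s['t'],s['position'],s['wrist_force'],abs(s['joint_velocities']).max())
E
```

```text
t: 9.18
position: [0.5055, 0.178, 0.205]
tool_rot: [-133.7, 89.9, -159.3]
wrist_force: [0.1, 0.9, -0.3]
grip_width: -0.0002
9.225 [0.50564926 0.17805606 0.20521778] [-0.43895373 -0.59216384 -0.61117499] 0.37192203077805114
```

View pics/side8.png

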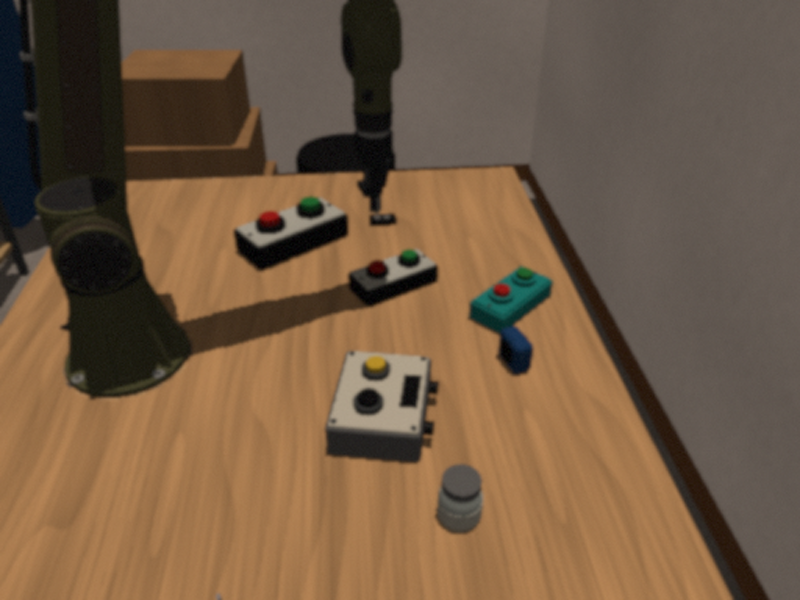

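All the buttons are up, the remote (382,219), tape (515,350) and jar (460,498) haven't moved, and the arm is clear.

```bash
python3 -c "
from cell import ctrl
print(ctrl.hand_in())"
```

```text
the job is handed in; nothing more can be done
None
```

I pressed yellow on the control box, then green and red on the smaller metal-faced wall station, one at a time. Each was let up before the next, and I handed the job in at about 9.2 s; no verdict is reported.

- **Presses:** TCP height showed travel of about 8 mm for yellow, 7.8 mm for green and 7.6 mm for red, at about 7, 4.7 and 5 N. Each was held for about 0.3 s or more. I never went near the black button.
- **Last check:** in the side picture all four buttons are up, and the remote, tape measure and jar are at the same pixels as at the start. The tip is at z = 0.205 m with wrist force near zero. I judged the buttons by eye and did not measure their heights to the millimetre.
- **Disagreements:** the side camera put the buttons 9–15 mm nearer to it than the top camera did. I put this down to the side view including the buttons' side walls, and trusted the top view; the presses landed on centre. The first move command was refused because rows need all seven keys, and nothing moved.

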